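# Unlock the glaze drawer with its key

### The job

Take the round-headed key from the key block, feel for the keyhole in the steel plate on top of the lock box and push the key fully home, then turn it clockwise until the hidden bolt lets go and the drawer springs out. Be gentle with the lock: never press or wrench the key hard against it. Leave the key home in the lock, let go of it, and leave the square-headed key and the cup and vase where they are.

Things in the scene. Friction and masses are not known exactly. Their poses are not given: they have to be found in the camera images.
- round_key: steel key to use, 92.5 mm long, 60 g, loose, upright in the block, its collar on the block's top. Origin: centre of its lower end; z up the shaft, x along the width of bit and head. Bit 26 mm wide (x), 5 mm thick (y), 12 mm tall, lower edges rounded 1 mm; shaft 8 mm thick; round collar 19 mm wide, its underside 21 mm above the origin; on top a round flat head
- square_key: a similar key that must stay in the block: square flat head 30 x 30 mm, 6 mm thick, bit 20 mm wide. Origin at the centre of its lower end, z up along the shaft, x along its width
- key_block: wooden block 60 x 150 x 32 mm (x, y, z), fixed; origin at the centre of its underside. The two keys stand in slots 40 mm either side of its centre along its y; either key may be in either slot. A key is drawn out straight up and is clear after 25 mm
- lock_box: fixed wooden box 160 x 150 x 90 mm (x, y, z), origin at the centre of its underside; its drawer faces -x. On top a raised steel lock plate, 56 mm (x) by 92 mm (y), 6 mm thick, flat top 94 mm up, sprung: from 3 N it gives 1 mm per 4 N, at most 4 mm; in it the keyhole: slot 32 mm long (box's x), 7.4 mm wide (y), 10.4 mm in the middle for the shaft. More than 30 N from the key or the arm harms the lock
- plate_mid (a point): fixed point at the middle of the box's top, at the height of the plate's top face, axes as the box. Plate and keyhole are set anywhere within 15 mm of it along the box's y (exact in x) and are not tracked: see or feel for the keyhole, sliding or tapping the lined-up bit along y until it drops in. Home: collar on the plate, bit's lower end 21 mm below
- lock_barrel (a joint): angle of the hidden barrel, turned by the key once its bit is wholly below the plate (home): 0 as found, in line with the keyhole; grows clockwise seen from above, stop at 1.4 rad; friction about 0.1 N m, stays where left; about 0.1 rad of play round the bit. The bolt lets the drawer go at about 1.0 rad. A turned key cannot be drawn out
- drawer (a joint): how far the drawer is out, m: 0 shut and bolted, 0.03 fully sprung out toward the box's -x; a weak spring (2 to 4 N) drives it when the bolt lets go
- cup_low: small clay cup 54 x 59 x 31 mm standing on the table, loose; origin at the centre of its underside
- little_vase: small clay vase 35 x 36 x 51 mm standing on the table, loose; origin at the centre of its underside
- key_head (a point): centre of the round key's head, a flat disc 33 mm across and 6 mm thick (key's y), 76 mm above the key's lower end; grip it across the 6 mm thickness. Axes as the key
Mind the look-alikes: they are no part of the job. Leave any black or yellow look-alike of the round_key alone.

How it is judged:
By the outcome, as a careful person would: the job done as asked, in the order asked, and still so for the second after the job is handed in, with the robot touching nothing.
It also fails if it takes over 67 s, if anything falls off the work surface, if the arm or the gripper's body presses on something with over 40 N, if the wrist force passes 120 N, or if a joint passes its speed limit or range.

### The arm

A 6-joint arm with a two-finger parallel gripper is mounted at the origin on a cart in front of the work surface, level with it; the furniture and walls round the work are solid. World frame = base frame: x ahead of the robot, y to its left, z up, the work surface at z = 0. Lengths are in m, angles in rad, forces in N, time in s.
With the tool pointing down it reaches from about 0.325 to 0.775 m from the base axis. Payload 5.5 kg.
Tool frame: the origin (TCP) lies between the finger pads; the fingertips stand 8 mm ahead of it and the grasp point (between the pads) lies 11 mm behind it (tcp_to_tips is the distance from the TCP to the fingertips, in m); z points along the fingers, y is the line along which they close (so a half turn about z gives the same grasp; the last joint's range is limited). The gripper opens to 88 mm and grips with 3 to 60 N. Pads are 20 mm wide; open, the fingers measure 115 mm over their backs; the gripper's body (75 mm by 178 mm) begins 61 mm behind the grasp point.
Start: joints at [-1.35, 0.091, 1.231, -0, 1.82, -0.057], TCP at [0.165, -0.577, 0.231] pointing down, gripper open.
Joint ranges: [-2.87, 2.87], [-0.86, 2.18], [0.17, 2.46], [-1.51, 4.65], [0.06, 2.69], [-2.65, 2.65]. Speed limits (rad/s): [2.57, 2.57, 3.01, 3.14, 3.14, 3.14].

### API

Orientations are given as a unit quaternion [w, x, y, z].
In Python, from bench import * gives the robot as it stands. Calls block until the motion is done:
- move_to(position, orientation): joint-space move of the TCP to a pose.
- move_l(position, speed=0.15, orientation=None): straight line of the TCP; orientation=None keeps the orientation; speed is the mean speed in m/s.
- movej(angles): joint-space move.
- gripper_open() and close(): open the fingers fully, or close them until they stop; the grip force is fixed at half the most.
- hold(seconds).
- inverse_kinematics(position, orientation): joint angles nearest the present ones, or None.
- state(): the state.
- get_image(name): name is "scene" or "top" or "wrist"; returns a dict with "frame" (480x640x3 uint8, blue, green, red), "depth" (480x640 float32, m along the optical axis (not along the pixel's ray), 0 where there is no reading), "camera_matrix" (3x3 intrinsics, pixels), "view" (4x4, takes a point from world to camera coordinates). Camera axes: x right, y up, looking along -z (the intrinsics and any distortion apply to the point x, -y, -z); pixel columns grow to the right and rows downward; lengths in m; the calibration is good to about 2 mm. A picture is of the moment at which its call begins.
A pose or a line that the arm cannot do raises IKError and nothing moves.
- job_done(): hands the job in; it is judged then, once.
The state is a dict: "time": time; "joint_pos": joint angles; "dq": joint speeds; "joint_torque": joint torques, N m; "ee_pos": TCP position; "ee_rot": TCP orientation; "ft_force": force on the tool from outside, world axes, zero at the start; "moment": the same for the moment, N m; "finger_gap": finger opening in m; "finger_force": force on a finger pad.
Only numpy, scipy, OpenCV 4.12 (cv2) and the standard library are available. Lean on these libraries where they do the work, as an engineer would, in place of code of your own. Each camera call takes 0.05 s, during which the arm holds its last target. There are 200 camera calls.

## Working session

There is one attempt and no reset: what is moved stays moved. The work goes in short steps, each a Python script; the robot and the scene stay as the last script left them, time stands still between calls to the robot, and variables do not carry over. Pictures are saved under pics/ and viewed, at most 10 in all, crops included, and the job is handed in when it is done.

```bash
mkdir -p pics; ls
python3 - <<'E'
from bench import *
import cv2,numpy as np
for n in("top","scene"):
    g=get_image(n); cv2.imwrite(f"pics/{n}0.png",g["frame"]); np.savez(f"{n}0.npz",**g)
    print(n,g["camera_matrix"].tolist(),np.round(np.linalg.inv(g["view"]),3).tolist(),[k for k in g])
s=state();print(s)
E
```

```text
pics
top [[451.5145165955119, 0.0, 317.4193819071586], [0.0, 451.5145165955119, 233.05867664104477], [0.0, 0.0, 1.0]] [[-0.017, 0.996, -0.091, 0.524], [-1.0, -0.018, -0.012, -0.21], [-0.013, 0.091, 0.996, 1.244], [0.0, 0.0, 0.0, 1.0]] ['frame', 'depth', 'camera_matrix', 'view']
scene [[540.1368970179263, 0.0, 318.2077880146191], [0.0, 540.1368970179263, 236.62485889266804], [0.0, 0.0, 1.0]] [[-0.775, 0.349, -0.528, 0.059], [-0.633, -0.428, 0.646, 0.54], [-0.001, 0.834, 0.552, 0.709], [0.0, 0.0, 0.0, 1.0]] ['frame', 'depth', 'camera_matrix', 'view']
{'time': 0.1, 'joint_pos': array([-1.34969729e+00,  9.17887400e-02,  1.23175244e+00, -4.01297038e-07,
        1.81979327e+00, -5.67082170e-02]), 'dq': array([-1.54798274e-03, -2.56808750e-04, -3.96209866e-03,  3.01290086e-04,
       -8.38552515e-05,  1.51987936e-03]), 'joint_torque': array([ 3.46739864e-03, -4.47858417e+01, -4.07568526e+01,  7.02319876e-02,
        2.84557126e-02, -1.08926904e-04]), 'ee_pos': array([ 0.16448772, -0.57675586,  0.2296242 ]), 'ee_rot': array([-8.67941853e-04,  9.90368024e-01,  1.38457283e-01, -7.16970948e-05]), 'ft_force': array([ 0.75862492, -0.25239598,  0.2543305 ]), 'moment': array([-0.05373425,  0.04627002,  0.01170876]), 'finger_force': 0.0, 'finger_gap': 0.08763935357189698}
```

View pics/top0.png

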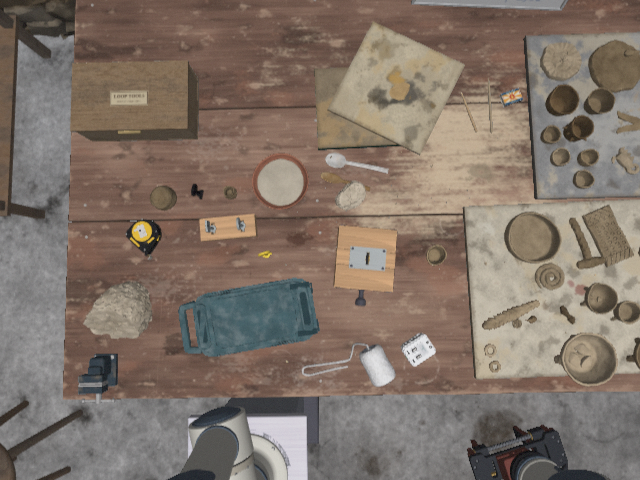

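View pics/scene0.png

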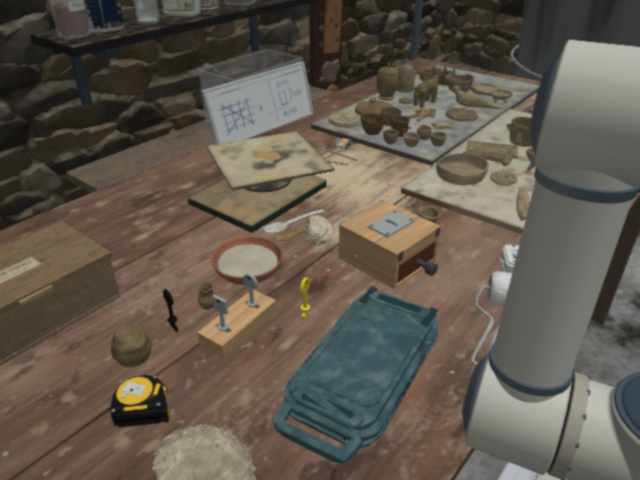

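The top view shows the key block at about (228,227), with two grey keys, and the lock box at about (366,258), with its plate at (368,258) and the keyhole near (368,258). In the scene view the keys stand at (222,315) and (251,290). I'll enlarge these and measure.

```bash
cat > h.py <<'E'
import numpy as np, cv2
def ray(g,uv,z):
    """pixel(s) -> world points on plane z"""
    K=g["camera_matrix"];T=np.linalg.inv(g["view"]);uv=np.atleast_2d(uv).astype(float)
    d=np.c_[(uv[:,0]-K[0,2])/K[0,0],-(uv[:,1]-K[1,2])/K[1,1],-np.ones(len(uv))]@T[:3,:3].T
    o=T[:3,3]; return o+d*((z-o[2])/d[:,2])[:,None]
def box(mask):
    c,_=cv2.findContours(mask,cv2.RETR_EXTERNAL,cv2.CHAIN_APPROX_NONE)
    return sorted(c,key=cv2.contourArea,reverse=True)
E
python3 - <<'E'
from h import *
t=dict(np.load("top0.npz"));s=dict(np.load("scene0.npz"))
hsv=cv2.cvtColor(t["frame"],cv2.COLOR_BGR2HSV)
print(hsv[222,245],hsv[275,345],hsv[285,385],hsv[300,450],hsv[258,380])
up=lambda f,x,y,w,h,k:cv2.resize(f[y:y+h,x:x+w],None,fx=k,fy=k,interpolation=cv2.INTER_CUBIC)
a=up(t["frame"],190,205,80,45,5);b=up(t["frame"],325,220,80,80,5)[:, :400];c=up(s["frame"],190,255,80,100,5)
im=np.zeros((600,800,3),np.uint8);im[:225,:400]=a;im[225:600,:400]=b[:375];im[:500,400:]=c
cv2.imwrite("pics/crop.png",im)
# wood: orange, saturation high, bright
d=t["depth"];K=t["camera_matrix"];T=np.linalg.inv(t["view"])
v,u=np.mgrid[:480,:640]
P=np.stack([(u-K[0,2])/K[0,0]*d,-(v-K[1,2])/K[1,1]*d,-d],-1)@T[:3,:3].T+T[:3,3]
for name,(x0,y0,x1,y1),zl,zp in(("block",(190,205,270,250),(.022,.042),.032),("box",(325,215,405,300),(.08,.093),.088),("plate",(340,238,395,280),(.0925,.1),.094)):
    m=((P[...,2]>zl[0])&(P[...,2]<zl[1])&(d>0)).astype(np.uint8)*255
    k=np.zeros_like(m);k[y0:y1,x0:x1]=m[y0:y1,x0:x1]
    zz=P[...,2][k>0];c=box(k)[0]
    w=ray(t,c[:,0],zp)[:,:2].astype(np.float32)*1000
    print(name,np.median(zz),cv2.minAreaRect(w))
E
```

```text
[ 15  98 202] [ 15  99 182] [ 15  99 191] [  9  77 135] [ 95   9 177]
block 0.031576972147493665 ((654.3639526367188, 46.85672378540039), (61.103553771972656, 151.0921173095703), 4.340196132659912)
box 0.0894160957124217 ((562.7762451171875, -318.09490966796875), (150.41888427734375, 160.1304168701172), 83.78309631347656)
plate 0.09409643855042527 ((562.3129272460938, -322.61883544921875), (95.64373016357422, 56.96446990966797), 83.60208129882812)
```

View pics/crop.png

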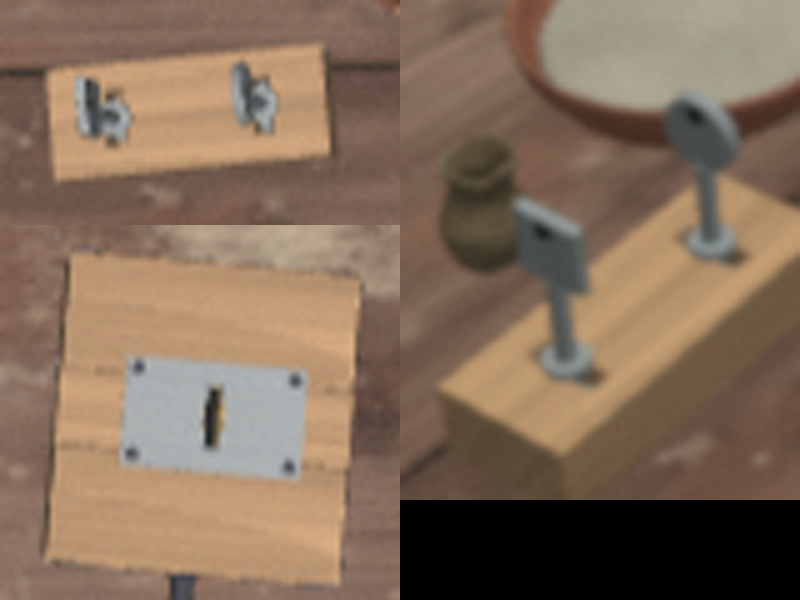

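The round key is in the right-hand (-y) slot. Its head is at crop (700,130) in the scene part, and its top-view pixel is about (241,225). The keyhole shows at crop (213,418), which is top-view pixel (367.6,258.6). Next I go above the key and take one close look.

```bash
cat >> h.py <<'E'
def quat(a): return [0,float(np.cos(a/2)),float(np.sin(a/2)),0]   # tool down, tool x at yaw a
E
python3 - <<'E'
from h import *
from bench import *
t=dict(np.load("top0.npz"));print("hole",ray(t,[367.6,258.6],.094))
yaw=0.0757; k=np.array([.6544,.0469])-.04*np.array([-np.sin(yaw),np.cos(yaw)]);print(k)
move_to([k[0],k[1],.22],quat(yaw+np.pi))
s=state();print(s["time"],s["joint_pos"],s["ee_pos"],s["ee_rot"])
g=get_image("wrist");np.savez("w1.npz",**g);cv2.imwrite("pics/w1.png",g["frame"]);print(np.round(np.linalg.inv(g["view"]),3).tolist(),g["camera_matrix"].tolist())
E
```

```text
hole [[ 0.56191907 -0.32346629  0.094     ]]
[0.65742511 0.00701456]
2.8 [-4.23985568e-02  2.47661229e-01  1.07551670e+00 -2.13575225e-04
  1.81838045e+00 -1.68738501e+00] [0.65741281 0.00606977 0.22002889] [ 8.86506877e-06 -3.70604020e-02  9.99313022e-01 -1.04565107e-04]
[[-0.073, -0.963, -0.26, 0.587], [0.997, -0.07, -0.02, 0.001], [0.001, -0.261, 0.965, 0.374], [0.0, 0.0, 0.0, 1.0]] [[339.5213290376892, 0.0, 317.386430545961], [0.0, 339.5213290376892, 235.08740356624122], [0.0, 0.0, 1.0]]
```

View pics/w1.png

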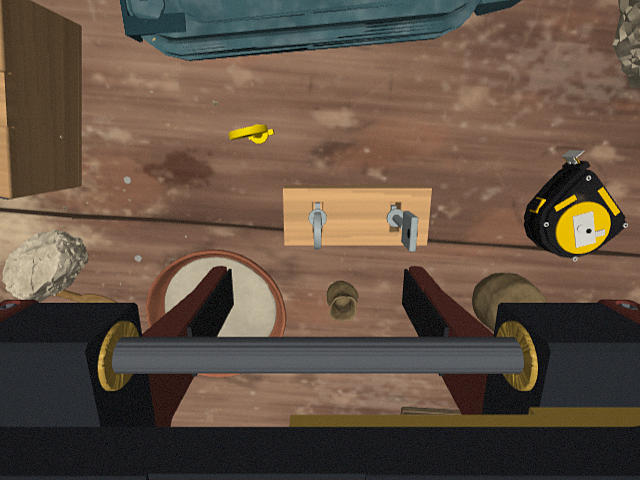

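The wrist view shows the round key edge-on at about (318,225), with its collar at (318,208) and its head strip running down to (318,248). The block covers (283–432,188–246). Now I measure the head line and grasp it.

Run:
```python
from h import *
g=dict(np.load("w1.npz"))
hsv=cv2.cvtColor(g["frame"],cv2.COLOR_BGR2HSV)
m=np.zeros((480,640),np.uint8);R=(slice(192,256),slice(298,342))
m[R]=((hsv[R][...,1]<60)&(hsv[R][...,2]>60)).astype(np.uint8)*255
for r in range(194,254,3):
    c=np.where(m[r])[0]; print(r,(c.min(),c.max(),len(c)) if len(c) else None)
w=((hsv[...,0]>10)&(hsv[...,0]<20)&(hsv[...,1]>80)&(hsv[...,2]>150)).astype(np.uint8)*255
k=np.zeros_like(w);k[180:255,275:440]=w[180:255,275:440]
print(cv2.minAreaRect(ray(g,box(k)[0][:,0],.032)[:,:2].astype(np.float32)*1000))
for p,z in(((318,207),.034),((318,215),.034),((318,230),.087),((318,240),.1),((318,249),.087)):print(p,ray(g,p,z))
```

```text
194 None
197 None
200 None
203 (np.int64(315), np.int64(319), 5)
206 (np.int64(315), np.int64(319), 5)
209 (np.int64(315), np.int64(320), 6)
212 (np.int64(310), np.int64(324), 15)
215 (np.int64(309), np.int64(325), 17)
218 (np.int64(308), np.int64(326), 19)
221 (np.int64(309), np.int64(325), 17)
224 (np.int64(312), np.int64(323), 12)
227 (np.int64(313), np.int64(321), 9)
230 (np.int64(314), np.int64(320), 7)
233 (np.int64(314), np.int64(320), 7)
236 (np.int64(314), np.int64(320), 7)
239 (np.int64(314), np.int64(320), 7)
242 (np.int64(314), np.int64(320), 7)
245 (np.int64(314), np.int64(320), 7)
248 (np.int64(314), np.int64(320), 7)
251 None
((657.6231079101562, 46.268836975097656), (59.825557708740234, 150.01092529296875), 4.18352746963501)
(318, 207) [[0.64959147 0.00639121 0.034     ]]
(318, 215) [[0.6578387  0.00700022 0.034     ]]
(318, 230) [[0.6601382  0.00703805 0.087     ]]
(318, 240) [[0.66546692 0.00739918 0.1       ]]
(318, 249) [[0.67743238 0.00831513 0.087     ]]
```

Run:
```python
from h import *
from bench import *
yaw=.0735;q=quat(yaw+np.pi)
move_to([.6605,.0066,.14],q);move_l([.6605,.0066,.076],.08)
s=state();print(s["ee_pos"],s["ft_force"]);close()
s=state();print(s["time"],s["finger_gap"],s["finger_force"],s["ee_pos"],s["ft_force"],s["moment"])
move_l([.6605,.0066,.12],.06);s=state();print(s["ft_force"],s["finger_gap"])
move_l([.6605,.0066,.22],.15)
b=-.109+np.pi
move_to([.563,-.3235,.22],quat(b));hold(.3)
s=state();print(s["time"],s["joint_pos"],s["ee_pos"],s["ft_force"],s["moment"],s["finger_gap"])
g=get_image("wrist");np.savez("w2.npz",**g);cv2.imwrite("pics/w2.png",g["frame"])
```

```text
[0.66085805 0.00658079 0.07670556] [ 0.08022299 -0.23895381 -0.14638051]
5.4667 0.006539753318287357 29.998882804065943 [0.66046107 0.00657661 0.07591413] [ 0.3899985  -0.75942351 -0.44037983] [ 0.07894596 -0.14560656 -0.02691404]
[-0.63400223  0.83572786 -1.48455823] 0.005821212346373041
8.7667 [-5.72458975e-01  2.24826772e-01  1.10188588e+00  6.48825797e-05
  1.81481870e+00 -2.03565478e+00] [ 0.56349854 -0.3226686   0.22002204] [-0.46514266  0.2963188  -0.10791619] [ 0.02877581 -0.16369942 -0.01305041] 0.006064879576827074
```

View pics/w2.png

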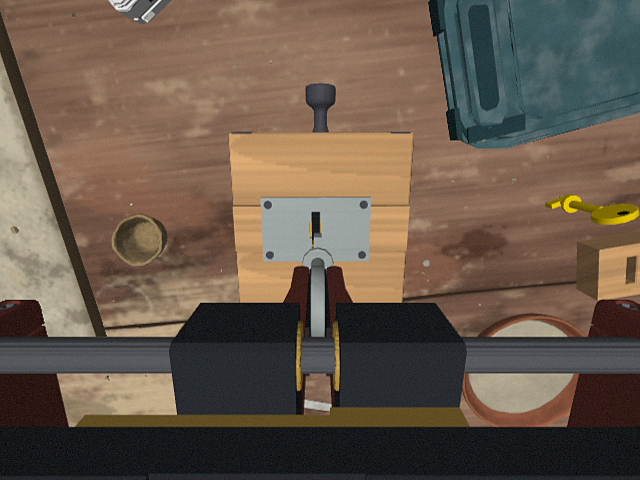

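The key is held straight, with its head at (318,300). The plate spans (261–370,197–262) and the keyhole is at column ~316 from row 212 down, partly hidden by the key. I measure the plate and hole from this view.

Run:
```python
from h import *
g=dict(np.load("w2.npz"));f=g["frame"].astype(int);gray=f.sum(2)//3
hsv=cv2.cvtColor(g["frame"],cv2.COLOR_BGR2HSV)
m=((hsv[...,1]<45)&(gray>100)).astype(np.uint8)*255
k=np.zeros_like(m);k[190:268,250:380]=m[190:268,250:380]
c=box(cv2.morphologyEx(k,cv2.MORPH_CLOSE,np.ones((3,3))))[0][:,0]
c=c[c[:,1]<255]; w=ray(g,c,.094)
for r in(202,215,230,245):
    i=np.where(k[r])[0];e=ray(g,[[i.min()-.5,r],[i.max()+.5,r]],.094);print(r,i.min(),i.max(),e[:,:2].mean(0),np.linalg.norm(e[1]-e[0]))
for x in(275,290,350,360):
    i=np.where(k[:,x])[0];print(x,i.min(),i.max(),ray(g,[[x,i.min()-.5],[x,i.max()+.5]],.094)[:,:2].tolist())
for r in range(208,250,3):
    i=np.where((gray[r,300:335]<110)|(hsv[r,300:335,1]>60))[0]+300
    if len(i):print(r,i.min(),i.max(),ray(g,[[(i.min()+i.max())/2,r]],.094)[0,:2])
print(ray(g,[[315.5,211.5]],.094))
```

```text
202 261 370 [ 0.54041834 -0.32126635] 0.091451763223915
215 261 369 [ 0.55132622 -0.32289262] 0.09154367118628898
230 262 369 [ 0.56429108 -0.32390092] 0.09178342314137344
245 263 368 [ 0.57752154 -0.32536115] 0.09116858549950704
275 197 261 [[0.5322154782109131, -0.3540958764216941], [0.5886137287637024, -0.3621035221096105]]
290 197 261 [[0.5335613587232217, -0.34175379133461115], [0.5900334349235636, -0.34910914163896184]]
350 197 261 [[0.5389460836168611, -0.29237442058064367], [0.5957135954974637, -0.29711939212709404]]
360 197 260 [[0.539843724922312, -0.284142809179605], [0.5957409065434006, -0.2883827776208789]]
214 311 319 [ 0.55047495 -0.32280593]
217 312 319 [ 0.55307594 -0.32267083]
220 311 319 [ 0.55559776 -0.32337328]
223 310 321 [ 0.55822319 -0.32323889]
226 310 321 [ 0.56081514 -0.32352494]
229 310 321 [ 0.56341941 -0.32381235]
232 310 321 [ 0.56603609 -0.32410113]
235 310 321 [ 0.56866529 -0.32439129]
238 312 313 [ 0.5710286  -0.32723348]
241 312 313 [ 0.57368237 -0.32753255]
244 312 313 [ 0.57634892 -0.32783306]
247 312 313 [ 0.57902834 -0.32813502]
[[ 0.54840005 -0.32215479  0.094     ]]
```

```bash
cat >> h.py <<'E'
from bench import *
YAW=-.108
def go(p,v=.03,a=None,t=.15):
    move_l(list(map(float,p)),v,quat((YAW if a is None else a)+np.pi));hold(t);return state()
E
python3 - <<'E'
from h import *
p=np.array([.564,-.3239,.172]);s=go(p,.1,t=.4);e=p-s["ee_pos"];print(s["ee_pos"])
b=s["ft_force"].copy();print(b,s["moment"])
c=p+[e[0],e[1],0]
for z in np.r_[.165,.162,np.arange(.1605,.1485,-.0015)]:
    s=go([c[0],c[1],z],.03,t=.1);f=s["ft_force"]-b
    print(round(z,4),np.round(s["ee_pos"],4),np.round(f,2),round(s["time"],2))
    if abs(f[2])>4 or np.hypot(f[0],f[1])>6:break
E
```

```text
[ 0.56411005 -0.32399088  0.17241914]
[ 0.26754648  0.52836406 -0.51433185] [ 0.02739113 -0.13839814  0.00801568]
0.165 [ 0.5639 -0.3238  0.1649] [ 0.18 -0.6  -0.13] 10.33
0.162 [ 0.5639 -0.3238  0.162 ] [ 0.13 -1.74  0.26] 10.68
0.1605 [ 0.5639 -0.3238  0.1605] [-0.07  0.21  0.18] 11.03
0.159 [ 0.5639 -0.3238  0.1589] [-0.01 -1.15 -0.17] 11.38
0.1575 [ 0.5639 -0.3238  0.1575] [-1.03 -1.43  0.09] 11.73
0.156 [ 0.5639 -0.3238  0.156 ] [ 0.03 -0.48 -0.39] 12.08
0.1545 [ 0.5639 -0.3238  0.1544] [-0.92 -0.98  0.59] 12.43
0.153 [ 0.5639 -0.3238  0.153 ] [-0.7  -0.85 -0.03] 12.78
0.1515 [ 0.5639 -0.3238  0.1515] [-0.54 -1.27  0.05] 13.13
0.15 [ 0.5639 -0.3238  0.15  ] [-0.3  -0.77 -0.01] 13.48
0.1485 [ 0.5639 -0.3238  0.1484] [-0.53 -0.6   0.43] 13.83
```

The key dropped in without contact. I continue down to home.

Run:
```python
from h import *
b=np.array([.27,.1,-.4]);x,y=.5639,-.3237
for z in np.r_[.146,.144,.142,.1405,np.arange(.1395,.134,-.0005)]:
    s=go([x,y,z],.03,t=.1);f=s["ft_force"]-b
    print(round(z,4),np.round(s["ee_pos"],4),np.round(f,2),round(s["time"],2))
    if abs(f[2])>3.5 or np.hypot(f[0],f[1])>6:break
```

```text
0.146 [ 0.5639 -0.3237  0.1459] [ 0.74  0.52 -0.61] 14.18
0.144 [ 0.5639 -0.3237  0.144 ] [-0.49  0.56 -0.29] 14.53
0.142 [ 0.5639 -0.3237  0.1419] [ 0.17 -0.4  -0.52] 14.88
0.1405 [ 0.5639 -0.3237  0.1405] [ 0.57 -0.14 -0.16] 15.23
0.1395 [ 0.5639 -0.3237  0.1394] [-0.26 -0.25 -0.27] 15.58
0.139 [ 0.5639 -0.3237  0.139 ] [-0.45  0.28 -0.29] 15.93
0.1385 [ 0.5639 -0.3237  0.1385] [-0.58  0.12  0.63] 16.28
0.138 [ 0.5639 -0.3237  0.138 ] [-0.45 -0.13 -0.88] 16.63
0.1375 [ 0.564  -0.3238  0.1379] [ 0.39 -0.4   1.33] 16.98
0.137 [ 0.5641 -0.3238  0.1377] [-0.88  0.46  3.88] 17.33
```

Home: contact is at TCP z ≈ 0.138. Now I turn clockwise in small steps, easing off against any lateral force.

```bash
cat > turn.py <<'E'
import sys
from h import *
a0,a1=map(float,sys.argv[1:3]);b=np.array([.27,.1,-.4])
s=state();p=np.array([.5639,-.3237,.1373]) if a0<.06 else s["ee_pos"].copy();p[2]=.1373
for d in np.arange(a0,a1+1e-6,.05):
    try: s=go(p,.03,YAW-d,t=.08)
    except IKError as e: print(e);break
    f=s["ft_force"]-b;p[:2]+=np.clip(1e-4*f[:2],-3e-4,3e-4)
    print(round(d,2),np.round(s["ee_pos"],4),np.round(f,1),np.round(s["moment"],2),round(s["joint_pos"][5],3),round(s["finger_gap"],4),round(s["time"],2))
    if np.linalg.norm(f[:2])>10 or abs(f[2])>10 or abs(s["moment"][2])>.7: print("stop");break
E
python3 turn.py .05 .4
```

```text
0.05 [ 0.5641 -0.3238  0.1377] [-0.4  0.2  5.7] [ 0.08 -0.07 -0.04] -1.988 0.0061 17.67
0.1 [ 0.5639 -0.3242  0.1377] [-0.9 -1.1  5.8] [-0.27 -0.05  0.  ] -1.938 0.0061 18.0
0.15 [ 0.5638 -0.3243  0.1375] [-1.3 -2.5  5.5] [-0.51 -0.15  0.06] -1.889 0.0063 18.33
0.2 [ 0.5637 -0.3242  0.1372] [ 0.4 -2.6  4. ] [-0.58 -0.3   0.07] -1.839 0.0057 18.67
0.25 [ 0.5637 -0.3243  0.1372] [ 0.7 -2.8  2.8] [-0.55 -0.27  0.11] -1.789 0.0066 19.0
0.3 [ 0.5637 -0.3244  0.1371] [-0.  -2.   3.8] [-0.34 -0.22  0.09] -1.739 0.0059 19.33
0.35 [ 0.5637 -0.3245  0.1372] [-0.8 -1.2  2.8] [-0.22 -0.21  0.03] -1.689 0.0062 19.67
0.4 [ 0.5637 -0.3247  0.1372] [ 0.4 -0.3  3.7] [-0.03 -0.21  0.09] -1.64 0.0062 20.0
```

```bash
python3 turn.py .45 1.25
python3 - <<'E'
from h import *
g=get_image("top");cv2.imwrite("pics/t3.png",cv2.resize(g["frame"][210:320,290:440],None,fx=4,fy=4))
E
```

```text
0.45 [ 0.5637 -0.3246  0.1372] [-0.4 -0.8  3. ] [-0.11 -0.21  0.02] -1.589 0.0063 20.33
0.5 [ 0.5636 -0.3247  0.1372] [-0.6  0.3  2.3] [ 0.01 -0.23  0.07] -1.54 0.0062 20.67
0.55 [ 0.5636 -0.3247  0.1373] [ 0.9 -1.1  3.2] [-0.03 -0.26  0.12] -1.49 0.0063 21.0
0.6 [ 0.5636 -0.3248  0.1373] [-0.6 -0.1  3. ] [-0.03 -0.19  0.14] -1.44 0.0062 21.33
0.65 [ 0.5636 -0.3248  0.1373] [-0.   0.2  3.3] [-0.07 -0.09  0.07] -1.39 0.0058 21.67
0.7 [ 0.5636 -0.3248  0.1373] [-0.6 -0.2  2.5] [-0.04 -0.11  0.05] -1.34 0.0061 22.0
0.75 [ 0.5636 -0.3248  0.1373] [ 0.1 -0.2  3.2] [-0.02 -0.15  0.11] -1.29 0.006 22.33
0.8 [ 0.5635 -0.3249  0.1373] [-1.2 -1.   2. ] [-0.   -0.06  0.04] -1.24 0.0062 22.67
0.85 [ 0.5635 -0.3249  0.1373] [ 1.1 -0.6  2.6] [-0.02 -0.14  0.07] -1.19 0.0063 23.0
0.9 [ 0.5635 -0.325   0.1373] [-0.8 -0.   2.5] [ 0.05 -0.08  0.05] -1.14 0.0063 23.33
0.95 [ 0.5635 -0.325   0.1373] [-0.5  0.4  2.3] [ 0.06 -0.12  0.07] -1.09 0.006 23.67
1.0 [ 0.5634 -0.325   0.1373] [-1.1  0.9  3.3] [ 0.06 -0.06  0.11] -1.04 0.006 24.0
1.05 [ 0.5633 -0.325   0.1373] [-0.2 -0.2  1.9] [-0.04 -0.18  0.11] -0.99 0.0057 24.33
1.1 [ 0.5633 -0.325   0.1373] [-0.2 -0.1  2.4] [-0.1  -0.15  0.06] -0.94 0.0061 24.67
1.15 [ 0.5633 -0.325   0.1374] [0.2 0.3 3.7] [ 0.02 -0.19  0.06] -0.89 0.006 25.0
1.2 [ 0.5633 -0.325   0.1375] [ 0.4 -0.2  3.8] [-0.1  -0.12  0.06] -0.84 0.0064 25.33
1.25 [ 0.5633 -0.325   0.1374] [ 0.5 -0.2  4.9] [-0.05 -0.1   0.03] -0.79 0.0059 25.67
```

View pics/t3.png

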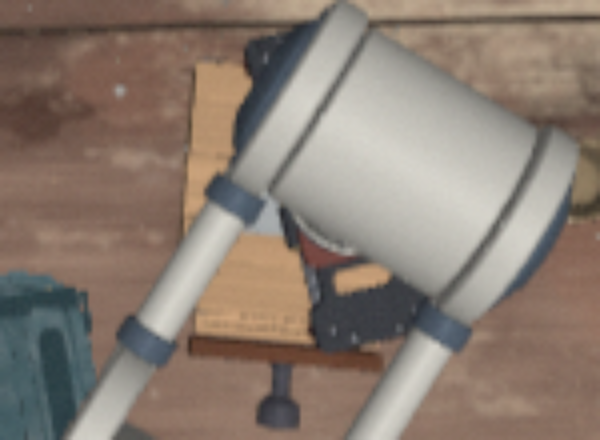

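The drawer front stands clear of the box, with the dark gap at rows 340–365 and the knob at (278,405). I let go, retreat and check.

Run:
```python
from h import *
gripper_open();s=state();p=s["ee_pos"];print(s["time"],s["ft_force"],s["finger_gap"])
move_l([p[0],p[1],.22],.08);move_l([p[0],p[1],.30],.2)
j=state()["joint_pos"].copy();j[0]+=1.0;movej(j)
print(state()["time"])
t=get_image("top");s=get_image("scene");g=t["frame"]
up=lambda f,x,y,w,h,k:cv2.resize(f[y:y+h,x:x+w],None,fx=k,fy=k,interpolation=cv2.INTER_CUBIC)
im=np.zeros((600,800,3),np.uint8);im[:300,:400]=up(g,330,220,100,75,4);im[:300,400:]=up(s["frame"],320,160,133,100,3)[:300,:399].repeat(1,1) if 0 else cv2.resize(s["frame"][160:260,320:453],(400,300))
im[300:,:400]=cv2.resize(g[180:330,130:330],(400,300));im[300:,400:]=cv2.resize(s["frame"][250:370,150:310],(400,300))
cv2.imwrite("pics/end.png",im)
```

```text
27.0167 [ 0.89278569 -0.04884673 -0.5653909 ] 0.08776461688054689
30.975
```

View pics/end.png

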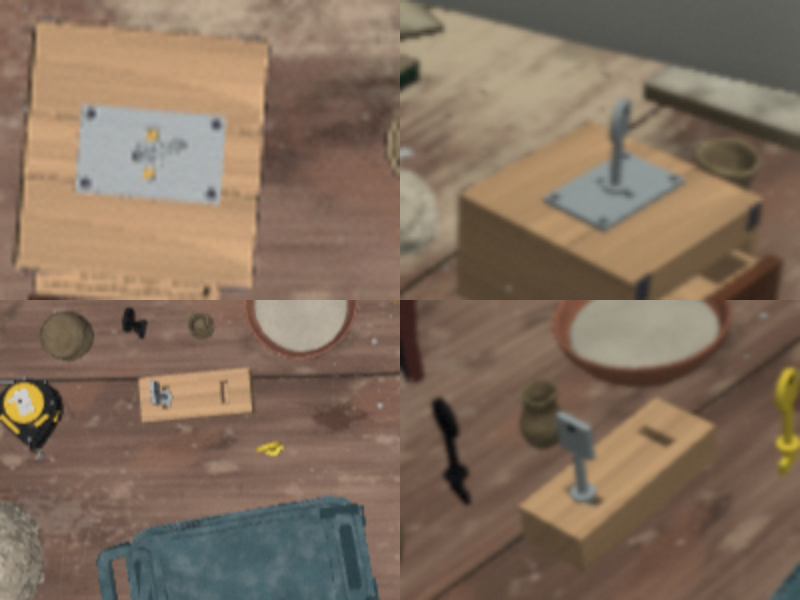

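The key stands upright in the turned lock, its collar on the plate (crop (615,185)). The drawer is out (crop (740,280)), and the square key, vase and cup are undisturbed. I'll check the key's height, then hand in.

Run:
```python
from h import *
g=get_image("top");d=g["depth"];T=np.linalg.inv(g["view"]);K=g["camera_matrix"]
v,u=np.mgrid[245:272,350:385];dd=d[245:272,350:385]
z=(np.stack([(u-K[0,2])/K[0,0]*dd,-(v-K[1,2])/K[1,1]*dd,-dd],-1)@T[:3,:3].T+T[:3,3])[...,2]
h=z[dd>0].max();print(h)
if h<.169: print(job_done())
```

```text
0.16716270127462685
the job is handed in; nothing more can be done
None
```

The job is done and handed in at about 31 s: the round key is home in the lock and released, it was turned about 1.25 rad clockwise, the drawer sprang out, the lock felt at most about 6 N, and the square key, cup and vase are where they were.

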